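# Ready the tray sealer and peel off a tray

### The arm

A 7-joint arm with a two-finger parallel gripper is mounted at the origin on the work surface. World frame = base frame: x ahead of the robot, y to its left, z up, the work surface at z = 0. Lengths are in mm, angles in rad, forces in N, time in s.
With the tool pointing down it reaches from about 400 to 875 mm from the base axis. Payload 4.4 kg.
Tool frame: the origin (TCP) lies at the very end of the fingers, on their centre line; the grasp point (between the pads) lies 19 mm behind it; z points along the fingers, x is the direction in which the jaws open and shut, and the axes are right-handed (so a half turn about z gives the same grasp; the last joint's range is limited). The gripper opens to 85 mm and grips with 20 to 120 N. Pads are 22 mm wide; open, the fingers measure 114 mm over their backs; the gripper's body (76 mm by 85 mm) begins 54 mm behind the grasp point. The pads swing forward as they close: fully open they stand 13 mm farther back than shut.
Start: joints at [1.078, 0.628, 0.038, 1.517, -0.027, 0.996, -0.02], TCP at [269.102, -591.694, 231.313] pointing down, gripper open.
Joint ranges: [-3.06, 3.06], [-0.37, 2.12], [-1.25, 1.32], [0.18, 2.47], [-1.1, 4.24], [0.23, 1.98], [-2.94, 2.94]. Speed limits (rad/s): [2.57, 2.57, 3.14, 3.14, 3.14, 3.14, 3.14].

### API

Orientations are given as [roll, pitch, yaw] about the fixed x, y, z axes, in that order (R = Rz(yaw) Ry(pitch) Rx(roll)).
In Python, from cell import ctrl, get_image, job, models gives the robot as it stands.
- The arm moves only by the tool move_arm, never from a script. Its argument "moves" is a list that holds one entry, the list of rows, each a list of 6 numbers: the shift along the tool's x, y, z in m, then the turn, a rotation vector about the tool's x, y, z in rad. A call has 1 to 20 rows; each row is the pose to reach, as a shift and turn from the pose commanded when the call began, along the tool's axes at that moment; what a row does not reach only later rows make up. A row lasts 1/8 s, in which the tool goes at most 62.5 mm and 10.7 degrees, less where a joint would pass 70% of its speed; a pose out of reach is approached as far as the arm can. A call with a gripper value outside its range is refused whole. "jaw" is the opening, from 0 (shut) to 1 (fully open), set as the call begins (left out, the last holds). The fingers move at their own pace and stop on an object; the grip force is fixed at half the most. Time passes only in rows, so rows that repeat a pose let the fingers close. It gives the time, the measured TCP pose, the force and the opening at its end, in the units of the state.
- ctrl.read_state(): the state, without advancing time (a new reading comes with each control period).
- get_image(name): name is "side" or "top" or "wrist"; returns a dict with "color" (420x560x3 uint8, blue, green, red), "fov_y" (degrees; the focal length in pixels is half the picture's height over the tangent of half this angle, whatever the lens; pixels are square), "cx", "cy" (the principal point, pixels), "k1" (the pictures are not rectified: a ray, as slopes to the right and down, at radius r is drawn at 1 + k1 r^2 times it, then the intrinsics apply), "origin" and "orientation" of the camera in the world; the wrist camera has in their place "hand_eye" (4x4, takes a point from camera to tool coordinates, whose origin is the TCP and whose axes are the tool frame's). Camera axes: x right, y up, looking along -z (the intrinsics and any distortion apply to the point x, -y, -z); pixel columns grow to the right and rows downward; lengths in mm; the calibration is good to about 2 mm. A picture is of the moment at which its call begins: read the wrist's pose just before it. There is no depth.
- job.finish_job(): hands the job in, once; it reports no verdict.
Trained networks look in the newest picture that a camera, given by its name, has taken for a name from the list of things; names that differ only in an ending like _2 or _b are one class to them, and where a whole thing is asked for, a point or a joint stands for the part that bears it (a point fixed in the world has none). Each returns a list of dicts, best first, with "score" (0 to 1); they miss things now and then, are a little off and sometimes report something else, mostly with a low value. They report only what shows in the picture. A call takes as long as a camera call.
- models.cut_out(camera, thing): "pixels" (420x560 bool, what is visible of it) and "uv" ([column, row] in pixels, amid what is visible of it).
- models.place_of(camera, thing): "uv" ([column, row] in pixels: a listed point, or the origin of a listed thing).
The state is a dict: "clock": time; "qpos": joint angles; "qd": joint speeds; "tau": joint torques, N m; "eef_pos": TCP position; "tool_rot": TCP orientation; "force": force on the tool from outside, world axes, zero at the start; "torque": the same for the moment, N m; "width": finger opening in mm.
Only numpy, scipy, OpenCV 4.12 (cv2) and the standard library are available. Lean on these libraries where they do the work, as an engineer would, in place of code of your own. Each camera call takes 0.05 s, during which the arm holds its last target.

### The job

Set the tray sealer's dial so that its pointer stands at the long index mark. Then take the top tray off the sticky nested stack by its corner lug: peel that corner up first while the opposite corner still rests on the stack, so that the rest of the stack stays put. Finish while holding the tray by its lug, about level and roughly a hand's breadth clear above the middle of the sealer's nest, the dial still on its mark and everything else left where it stands.

Things in the scene. Friction and masses are not known exactly. Their poses are not given: they have to be found in the camera images.
- tray: Top tray, white plastic, about 0.2 kg. Origin: centre of its underside; x along its 190 mm side, y along its 150 mm side, z up. Band 190 x 150 mm from 12 to 34 mm above the origin, 6 mm walls, flat floor at 15 mm with low ribs; below it a foot 170 x 130 x 12 mm nests in the stack with 4 mm play each side. The foot clings to spring nibs inside the stack's rim (some 4 to 12 N in all) until it is 10 mm out.
- tray_lug (a point): Top edge, middle, of the tray's corner lug: an upright blade 10 mm thick, 27 mm high, reaching 40 mm beyond the tray's (-x,-y) corner on the line from the tray's centre; this point is 24 mm beyond the corner, 145 mm from the centre axis, 40 mm above the tray's origin. Grip it firmly (the tray hangs out level from it) across that line, from above; about 24 mm is free beneath it.
- tray_far (a point): The corner of the tray's band opposite the lug, at the underside of the band (12 mm above the tray's origin): the corner about which it pivots while peeled.
- stack: The trays beneath, stuck together as one loose block, 1.2 kg, 190 x 150 mm, rim 78 mm above the table; origin: centre of its underside, axes as the tray's (whose origin starts 66 mm above it). It has lower lugs of its own at two corners; the tray's lug is the highest. It must stay where it is.
- sealer: Bench tray sealer, fixed, steel box 330 x 320 mm, deck 70 mm above the table; origin: centre of its underside, x away from the robot at yaw 0. On the deck: the nest frame, a film roll along its +x side (up to 127 mm above the table), and the dial near its (-x,+y) corner.
- nest (a point): Middle of the sealer's nest (a low rectangular frame 175 x 220 mm, 12 mm high), at the height of the frame's top, 82 mm above the table.
- dial (a joint): Angle of the sealer's dial in rad, growing clockwise seen from above; 1.2 = pointer at the long index mark. Range -0.2 to 2.6; stiff to about 0.06 N m, stays where it is left.
- dial_grip (a point): On the dial's axis (vertical), at the top of its grip bar, 109 mm above the table. The bar is 46 mm long, 12 mm thick and 26 mm high and points along the line axis to dial_pointer; below it a round skirt of 48 mm diameter, 10 mm high, over the deck.
- dial_pointer (a point): Tip of the dial's white pointer, 30 mm from the axis; turns with the dial.
- dial_index (a point): The point beside the long thick index mark on the dial plate, 30 mm from the dial's axis, where the pointer has to stand (the other marks are short and thin).
- bowl: Open steel bowl, 100 mm across, bystander; origin under its centre.
- jar: Jar, 72 mm across, 100 mm high, bystander.
- bottle: White bottle, 60 mm across, 170 mm high, bystander.
- spatula: Spatula 240 mm long lying on the table, bystander.
- tape: Cardboard roll, 90 mm across, 30 mm high, bystander.
- carton: Small carton 90 x 140 x 60 mm, bystander.
- cup: Plastic cup 70 mm across, 80 mm high, bystander.

How it is judged:
By the outcome, as a careful person would: the job done as asked, in the order asked, and still so for the second after the job is handed in, while the arm keeps its last pose, push and grip.
It also fails if it takes over 51 s, if anything falls off the work surface, if the arm or the gripper's body presses on something with over 40 N, if the wrist force passes 120 N, or if a joint passes its speed limit or range.

## Working session

There is one attempt and no reset: what is moved stays moved. The work goes in short steps, Python scripts to look and compute and a tool call to move; the robot and the scene stay as the last step left them, time stands still between calls to the robot, and variables do not carry over. Pictures are saved under pics/ and viewed, and the job is handed in when it is done.

Besides the shell and the picture viewer there is one more tool, called as name(argument=value, ...), one argument or row to a line, values as JSON. move_arm: Moves the arm, as the interface text tells. Its arguments: {"type":"object","properties":{"moves":{"type":"array","items":{"type":"array","items":{"type":"array","items":{"type":"number"}}}},"jaw":{"type":"number"}},"required":["moves"]}

```bash
ls; mkdir -p pics
cat > h.py <<'E'
import numpy as np, cv2
from scipy.spatial.transform import Rotation as R
from cell import ctrl, get_image, job, models
def mat(o):
    return R.from_euler('xyz',o).as_matrix()
def cam(im, st=None):
    if 'hand_eye' in im:
        H=np.array(im['hand_eye']); T=np.eye(4); T[:3,:3]=mat(st['tool_rot']); T[:3,3]=st['eef_pos']
        M=T@H; return M[:3,:3],M[:3,3]
    o=np.array(im['orientation'],float)
    return (mat(o) if o.size==3 else o.reshape(3,3)), np.array(im['origin'],float)
def ray(im,uv,st=None):
    Rm,o=cam(im,st); h=im['color'].shape[0]; f=h/2/np.tan(np.radians(im['fov_y'])/2)
    d=np.array([(uv[0]-im['cx'])/f,(uv[1]-im['cy'])/f]); s=d.copy()
    for _ in range(30): s=d/(1+im['k1']*(s@s))
    v=Rm@np.array([s[0],-s[1],-1.]); return o,v/np.linalg.norm(v)
def atz(im,uv,z,st=None):
    o,v=ray(im,uv,st); return o+v*(z-o[2])/v[2]
def proj(im,p,st=None):
    Rm,o=cam(im,st); h=im['color'].shape[0]; f=h/2/np.tan(np.radians(im['fov_y'])/2)
    c=Rm.T@(np.array(p,float)-o); s=np.array([c[0],-c[1]])/(-c[2]); s=s*(1+im['k1']*(s@s))
    return s*f+np.array([im['cx'],im['cy']])
def tri(rs):
    A=np.zeros((3,3));b=np.zeros(3)
    for o,v in rs:
        P=np.eye(3)-np.outer(v,v);A+=P;b+=P@o
    p=np.linalg.solve(A,b); return p,[np.linalg.norm((np.eye(3)-np.outer(v,v))@(p-o)) for o,v in rs]
E
python3 - <<'E'
from h import *
np.set_printoptions(precision=1,suppress=True)
st=ctrl.read_state(); print(st)
Z=dict(tray_lug=106,tray_far=78,tray=66,stack=0,sealer=0,nest=82,dial_grip=109,dial_pointer=80,dial_index=80,bowl=0,jar=0,bottle=0,spatula=0,tape=0,carton=0,cup=0)
ims={}
for c in ['side','top','wrist']:
    im=get_image(c); ims[c]=im; cv2.imwrite(f'pics/{c}0.png',im['color'])
    print(c,{k:v for k,v in im.items() if k!='color'})
    for t in Z:
        r=models.place_of(c,t)
        if r: print(c,t,[(round(x['score'],2),np.array(x['uv']),atz(im,x['uv'],Z[t],st)) for x in r[:2]])
E
```

```text
pics
{'clock': 0.0, 'qpos': array([ 1.1,  0.6,  0. ,  1.5, -0. ,  1. , -0. ]), 'qd': array([-0., -0., -0.,  0., -0., -0., -0.]), 'tau': array([ -0. , -56.3,   1.2, -19.3,   0. ,   0. ,   0. ]), 'eef_pos': array([ 268.9, -591.1,  230.4]), 'tool_rot': array([ 3.1,  0. , -1.1]), 'force': array([0.1, 0.4, 0.2]), 'torque': array([-0., -0., -0.]), 'width': 85.5429780886896}
side {'fov_y': 50.93149926171088, 'cx': 279.49506133232455, 'cy': 207.54292506659093, 'k1': -0.1287960165677027, 'origin': array([ 42.2, 995.6, 699.9]), 'orientation': array([ 1.1, -0. , -2.7])}
side tray_lug [(0.79, array([286.6, 244.7]), array([454.5, 149.6, 106. ])), (0.37, array([336.1, 177.6]), array([ 498.5, -309.9,  106. ]))]
side tray_far [(0.58, array([179.6, 268.6]), array([651.5, 332.4,  78. ]))]
side tray [(0.56, array([231.9, 263. ]), array([563.8, 236. ,  66. ]))]
side stack [(0.56, array([231.6, 285.2]), array([564.1, 241.6,   0. ]))]
side sealer [(0.76, array([296.5, 212. ]), array([ 591.9, -202.1,    0. ]))]
side nest [(0.88, array([301.2, 184.7]), array([ 598.7, -247. ,   82. ])), (0.35, array([319.8, 
[... 2601 characters left out ...]
77. ]), array([330.6, 314.9,   0. ]))]
top cup [(0.92, array([456.2, 203.6]), array([ 575. , -547.2,    0. ])), (0.72, array([451.3, 248.1]), array([ 432.7, -527. ,    0. ]))]
wrist {'fov_y': 65.55321755725764, 'cx': 278.8636451072988, 'cy': 208.3188335400093, 'k1': 0.01679810008530741, 'hand_eye': array([[   1. ,   -0. ,    0. ,    0.1],
       [  -0. ,   -1. ,   -0.3,  -68.1],
       [   0. ,    0.3,   -1. , -143.7],
       [   0. ,    0. ,    0. ,    1. ]])}
wrist tray_lug [(0.41, array([301.5,  12.8]), array([ 403.8, -547.4,  106. ]))]
wrist bottle [(0.96, array([300.1,  10.1]), array([ 434.2, -538.8,    0. ]))]
wrist spatula [(0.77, array([28.2, 11.1]), array([ 318.2, -290.6,    0. ]))]
```

View pics/top0.png

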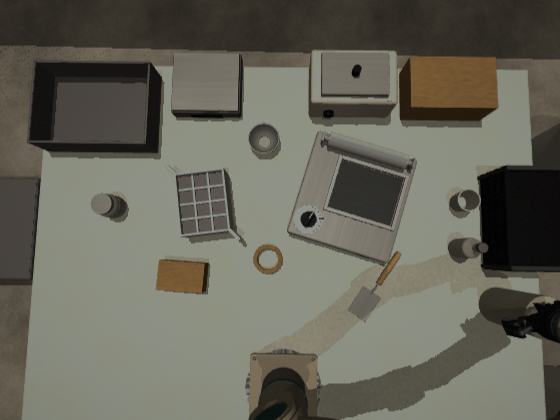

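View pics/side0.png

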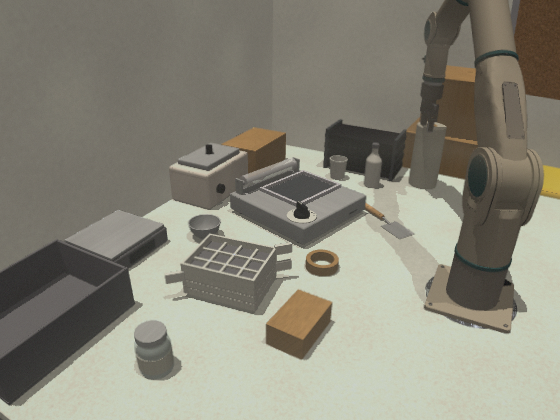

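Run:
```python
import cv2
a=cv2.imread('pics/top0.png')[170:250,270:350];b=cv2.imread('pics/side0.png')[170:250,260:340]
cv2.imwrite('pics/dial0.png',cv2.hconcat([cv2.resize(a,(400,400),interpolation=2),cv2.resize(b,(400,400),interpolation=2)]))
```

```text
(no output)
```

View pics/dial0.png

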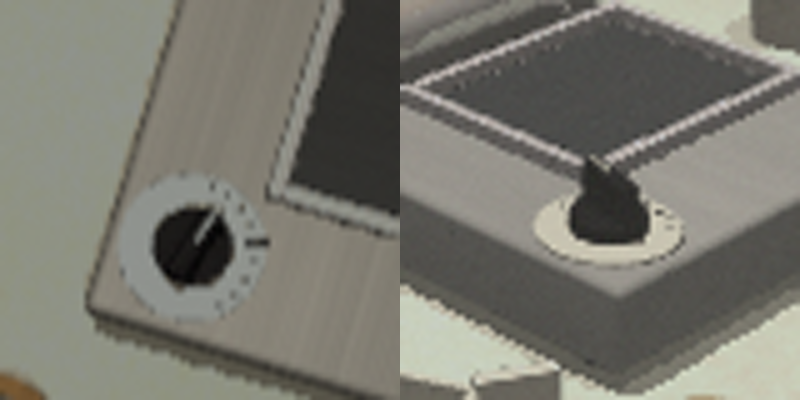

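```bash
cat >> h.py <<'E'
def goal(st,p,yaw,Rt=None,cmd=None):
    """shift(m)+rotvec in tool axes to world p (mm), yaw rad of jaw axis, tool down"""
    R0=mat(st['tool_rot']); p0=np.array(st['eef_pos'])
    if cmd is not None: p0,R0=cmd
    if Rt is None: Rt=mat([np.pi,0,yaw])
    return np.r_[R0.T@(np.array(p)-p0)/1000, R.from_matrix(R0.T@Rt).as_rotvec()]
E
python3 - <<'E'
from h import *
np.set_printoptions(precision=4,suppress=True)
st=ctrl.read_state(); print(st['clock'],st['tool_rot'],st['eef_pos'])
im=get_image('top')
for uv in [(308,219),(313.6,211.4),(322.4,218.2)]: print(atz(im,uv,85))
w=get_image('wrist'); st=ctrl.read_state()
print('tcp px',proj(w,st['eef_pos'],st))
p0=np.array([269.102,-591.694,231.313])
print(goal(st,[530,-75,240],np.radians(50)))
E
```

```text
2.55 [-3.1416 -0.     -1.144 ] [ 269.1054 -591.6948  231.331 ]
[512.4178 -67.7517  85.    ]
[535.4143 -84.3208  85.    ]
[ 515.3662 -110.6703   85.    ]
tcp px [278.5112 264.46  ]
[-0.3624 -0.4514 -0.0087  0.     -0.     -2.0167]
```

move_arm(
  moves=[
    [[-0.031, -0.037, -0.003, 0, 0, -0.168], [-0.062, -0.074, -0.009, 0, 0, -0.336], [-0.093, -0.111, -0.009, 0, 0, -0.504], [-0.124, -0.148, -0.009, 0, 0, -0.672], [-0.155, -0.185, -0.009, 0, 0, -0.84], [-0.186, -0.222, -0.009, 0, 0, -1.008], [-0.217, -0.259, -0.009, 0, 0, -1.176], [-0.248, -0.296, -0.009, 0, 0, -1.344], [-0.279, -0.333, -0.009, 0, 0, -1.512], [-0.31, -0.37, -0.009, 0, 0, -1.68], [-0.341, -0.408, -0.009, 0, 0, -1.848], [-0.371, -0.445, -0.009, 0, 0, -2.017], [-0.371, -0.445, -0.009, 0, 0, -2.017], [-0.371, -0.445, -0.009, 0, 0, -2.017]],
  ],
  jaw=1,
)

```text
clock: 4.4
eef_pos: [520.3, -70.5, 240.2]
tool_rot: [-3.142, 0.001, 0.872]
force: [-0.0, -0.6, 0.0]
width: 85.4
```

Run:
```python
from h import *
np.set_printoptions(precision=3,suppress=True)
st=ctrl.read_state(); print(st['clock'],st['tool_rot'],st['eef_pos'],st['qpos'])
im=get_image('wrist'); cv2.imwrite('pics/w1.png',im['color'])
Z=dict(dial_grip=109,dial_pointer=83,dial_index=80,nest=82)
for t in Z:
    for x in models.place_of('wrist',t)[:2]: print(t,round(x['score'],2),np.array(x['uv']),atz(im,x['uv'],Z[t],st))
```

```text
4.4 [-3.142  0.001  0.872] [520.25  -70.527 240.159] [ 0.459  0.485 -0.553  1.843  0.318  0.903  0.63 ]
dial_grip 0.71 [279.1 192.5] [516.137 -66.821 109.   ]
dial_grip 0.58 [235.  283.5] [ 556.426 -154.292  109.   ]
dial_pointer 0.72 [277.1 216. ] [537.208 -86.99   83.   ]
dial_index 0.65 [256.5 208.2] [519.069 -97.791  80.   ]
dial_index 0.56 [279.7 215.7] [539.286 -85.455  80.   ]
nest 0.74 [202.  350.1] [ 601.681 -247.953   82.   ]
nest 0.32 [279.1 217.6] [539.92  -86.748  82.   ]
```

View pics/w1.png

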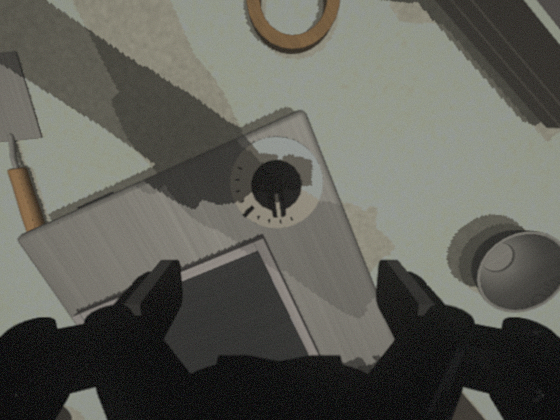

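Run:
```python
from h import *
np.set_printoptions(precision=3,suppress=True)
a=cv2.imread('pics/w1.png')[130:240,220:330]
cv2.imwrite('pics/w1c.png',cv2.resize(a,(770,770)[:2],interpolation=2)[:600])
```

```text
(no output)
```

View pics/w1c.png

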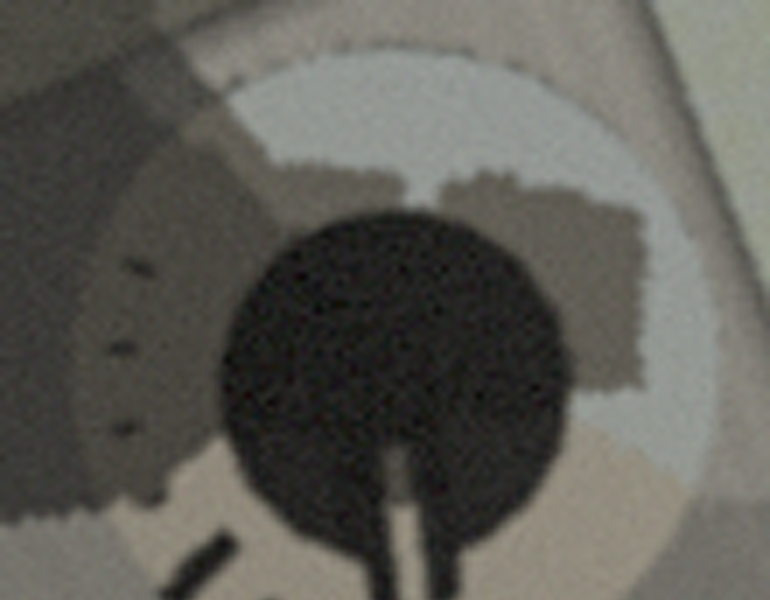

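Run:
```python
from h import *
np.set_printoptions(precision=3,suppress=True)
st=ctrl.read_state()
im=get_image('wrist'); 
c1=atz(im,(276.4,184.3),80,st); c2=atz(im,(276.6,183),71,st); print(c1,c2)
# skirt ellipse via dark threshold left/right/top
for n,uv,z in [('in',(253.6,207.1),71),('out',(243.6,215.7),71),('tip',(278.5,216.8),83),('ptr0',(276.8,195),109)]:
    p=atz(im,uv,z,st); d=p-c1; print(n,p,np.hypot(*d[:2]),np.degrees(np.arctan2(d[1],d[0])))
g=[(round(x['score'],2),np.array(x['uv'])) for x in models.place_of('wrist','dial_grip')]; print(g)
a=im['color'][185:240,240:300]; cv2.imwrite('pics/w1d.png',cv2.resize(a,(600,550),interpolation=0))
```

```text
[513.565 -68.374  80.   ] [514.045 -68.612  71.   ]
in [ 517.957 -101.852   71.   ] 33.76547205400043 -82.52525281259841
out [ 518.239 -115.421   71.   ] 47.27880971626818 -84.3264963025222
tip [538.813 -86.987  83.   ] 31.36706248734101 -36.398487682304854
ptr0 [516.67  -70.253 109.   ] 3.6294395511163557 -31.184021696645548
[(0.69, array([276.6, 190.8])), (0.63, array([ 50.5, 416.1]))]
```

View pics/w1d.png

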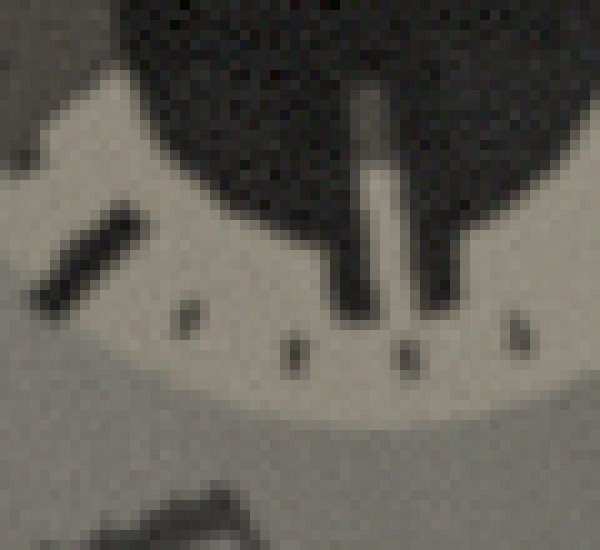

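Run:
```python
from h import *
np.set_printoptions(precision=3,suppress=True)
st=ctrl.read_state()
im=get_image('wrist'); 
c=np.array([513.8,-68.5,0])
a=atz(im,(277.2,194.5),109,st);b=atz(im,(280,216.5),109,st); d=b-a
print(a,b,np.degrees(np.arctan2(d[1],d[0])),np.hypot(*(b-c)[:2]),np.degrees(np.arctan2(*(b-c)[1::-1])))
print(atz(im,(277.2,194.5),107,st))
p=b;print(proj(im,[513.8,-68.5,109],st))
# index fit at z 70..72
for z in (70,72):
  i,o=[atz(im,u,z,st) for u in [(252.3,207.5),(244.5,215)]]; d=o-i; m=(i+o)/2-c
  print(np.degrees(np.arctan2(d[1],d[0])),np.degrees(np.arctan2(m[1],m[0])))
cs=atz(im,(276.4,184.3),80,st)
for an in [-30,-33,-36,-39,-42]:
  u=np.array([np.cos(np.radians(an)),np.sin(np.radians(an))])
  print(an,proj(im,[*(c[:2]+23*u),109],st),proj(im,[*(c[:2]+4*u),109],st))
```

```text
[516.731 -69.172 109.   ] [533.551 -80.087 109.   ] -32.981279873555685 22.898961510408615 -30.398658076806136
[517.083 -69.48  107.   ]
[275.611 191.476]
-85.65637489600243 -83.66315778834473
-85.65637489600172 -84.03672726485038
-30 [280.198 216.579] [276.423 195.919]
-33 [278.847 216.771] [276.184 195.954]
-36 [277.488 216.896] [275.943 195.976]
-39 [276.124 216.952] [275.702 195.987]
-42 [274.759 216.94 ] [275.46  195.984]
```

Run:
```python
from h import *
np.set_printoptions(precision=4,suppress=True)
st=ctrl.read_state()
print(st['clock'],goal(st,[514.3,-68,87],np.radians(58)))
```

```text
4.8 [-0.0022 -0.0063  0.1534  0.0002  0.0001 -0.1404]
```

move_arm(
  moves=[
    [[-0.002, -0.006, 0.04, 0, 0, -0.07], [-0.002, -0.006, 0.09, 0, 0, -0.14], [-0.002, -0.006, 0.13, 0, 0, -0.14], [-0.002, -0.006, 0.153, 0, 0, -0.14], [-0.002, -0.006, 0.153, 0, 0, -0.14]],
  ],
)

```text
clock: 5.42
eef_pos: [513.5, -67.5, 85.9]
tool_rot: [-3.138, 0.002, 1.013]
force: [0.5, -0.7, 0.9]
width: 85.3
```

move_arm(
  moves=[
    [[0, 0, 0, 0, 0, 0], [0, 0, 0, 0, 0, 0], [0, 0, 0, 0, 0, 0], [0, 0, 0, 0, 0, 0], [0, 0, 0, 0, 0, 0]],
  ],
  jaw=0,
)

```text
clock: 6.05
eef_pos: [514.2, -69.0, 88.1]
tool_rot: [3.141, 0.003, 1.012]
force: [-1.7, -3.6, 7.7]
width: 10.6
```

Run:
```python
from h import *
np.set_printoptions(precision=4,suppress=True)
st=ctrl.read_state();print(st)
im=get_image('wrist'); cv2.imwrite('pics/w2.png',im['color'])
```

```text
{'clock': 6.05, 'qpos': array([ 0.3673,  0.6954, -0.438 ,  1.9965,  0.5374,  0.5652,  0.5674]), 'qd': array([ 0.0001, -0.0012,  0.0006, -0.0006,  0.0005, -0.0005,  0.0024]), 'tau': array([ -1.6871, -45.618 ,  -6.1467, -10.7633,  -0.2275,  -1.1398,
         0.0115]), 'eef_pos': array([514.192 , -68.9992,  88.0946]), 'tool_rot': array([3.141 , 0.0026, 1.0118]), 'force': array([-1.6567, -3.5779,  7.6923]), 'torque': array([-0.5674,  0.4667,  0.0033]), 'width': 10.590881174441305}
```

View pics/w2.png

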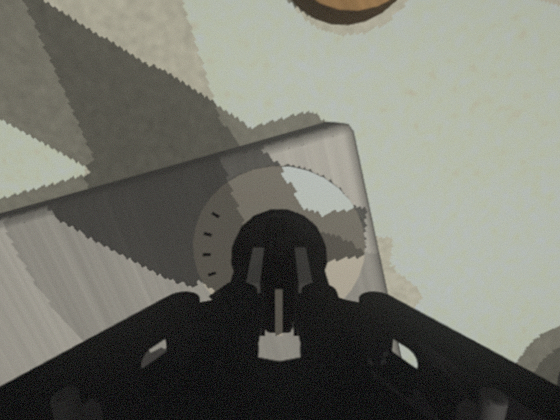

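move_arm(
  moves=[
    [[0, 0, -0.001, 0, 0, 0.115], [0, 0, -0.001, 0, 0, 0.23], [0, 0, -0.001, 0, 0, 0.345], [0, 0, -0.001, 0, 0, 0.46], [0, 0, -0.001, 0, 0, 0.575], [0, 0, -0.001, 0, 0, 0.69], [0, 0, -0.001, 0, 0, 0.805], [0, 0, -0.001, 0, 0, 0.916], [0, 0, -0.001, 0, 0, 0.916], [0, 0, -0.001, 0, 0, 0.916]],
  ],
)

```text
clock: 7.35
eef_pos: [513.9, -69.2, 88.1]
tool_rot: [3.14, 0.002, 0.098]
force: [-1.1, -5.8, -1.7]
width: 10.7
```

Run:
```python
from h import *
np.set_printoptions(precision=4,suppress=True)
st=ctrl.read_state();print(st)
im=get_image('wrist'); cv2.imwrite('pics/w3.png',im['color'])
```

```text
{'clock': 7.35, 'qpos': array([ 0.2061,  0.6657, -0.1911,  2.0011,  0.252 ,  0.4986, -0.0696]), 'qd': array([ 0.0015, -0.0001, -0.0038,  0.0013,  0.0016, -0.0003,  0.0005]), 'tau': array([ -2.9759, -50.1617,  -4.8225, -11.3766,  -0.7763,  -0.6194,
         0.0541]), 'eef_pos': array([513.8856, -69.1649,  88.1493]), 'tool_rot': array([3.1399, 0.0018, 0.0979]), 'force': array([-1.0502, -5.7716, -1.709 ]), 'torque': array([-1.1685,  0.1975, -0.1005]), 'width': 10.71937444042474}
```

View pics/w3.png

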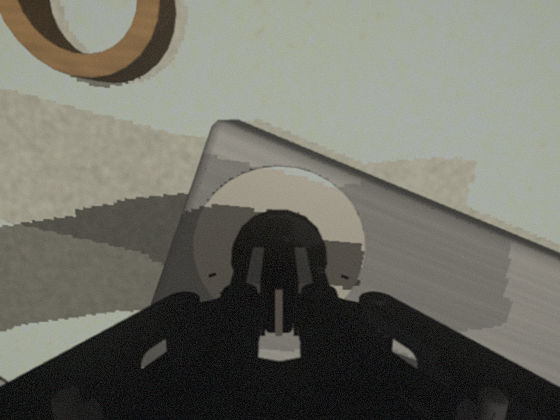

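move_arm(
  moves=[
    [[0, 0, 0, 0, 0, 0], [0, 0, 0, 0, 0, 0], [0, 0, 0, 0, 0, 0], [0, 0, 0, 0, 0, 0], [0, 0, -0.03, 0, 0, 0], [0, 0, -0.08, 0, 0, 0], [0, 0.01, -0.14, 0, 0, 0], [0, 0.01, -0.14, 0, 0, 0]],
  ],
  jaw=1,
)

```text
clock: 8.4
eef_pos: [518.9, -78.3, 232.9]
tool_rot: [3.139, -0.01, 0.096]
force: [0.1, 0.2, -1.1]
width: 85.4
```

Run:
```python
from h import *
np.set_printoptions(precision=3,suppress=True)
st=ctrl.read_state();print(st['clock'],st['eef_pos'],st['tool_rot'])
im=get_image('wrist'); cv2.imwrite('pics/w4.png',im['color'])
for t in ['dial_grip','dial_pointer','dial_index']:print(t,[(round(x['score'],2),np.array(x['uv']),atz(im,x['uv'],dict(dial_grip=109,dial_pointer=107,dial_index=71)[t],st)) for x in models.place_of('wrist',t)[:2]])
cv2.imwrite('pics/w4c.png',cv2.resize(im['color'][130:230,220:350],(780,600),interpolation=0))
```

```text
8.4 [518.91  -78.273 232.861] [ 3.139 -0.01   0.096]
dial_grip [(0.9, array([275.6, 189.2]), array([516.584, -68.711, 109.   ]))]
dial_pointer [(0.85, array([272.2, 212.2]), array([515.626, -89.566, 107.   ]))]
dial_index [(0.67, array([269.8, 213.6]), array([ 514.035, -101.786,   71.   ]))]
```

View pics/w4c.png

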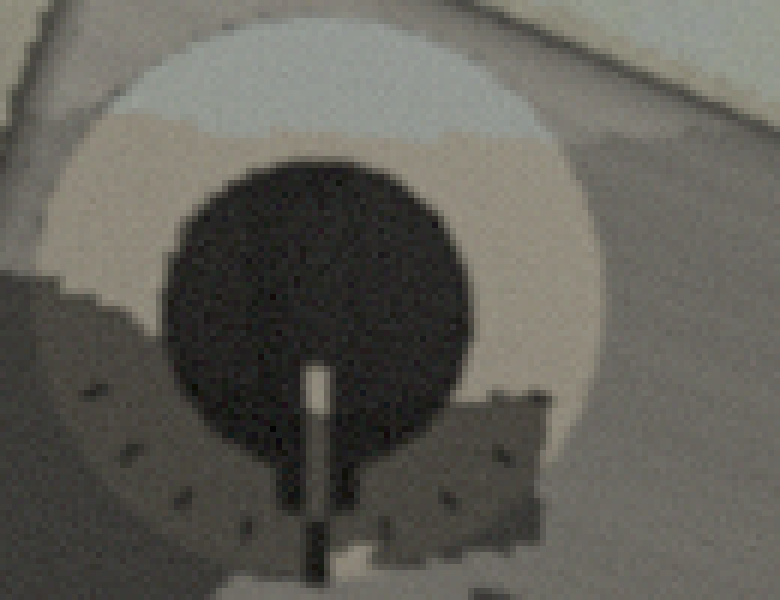

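Run:
```python
from h import *
np.set_printoptions(precision=3,suppress=True)
st=ctrl.read_state(); im=get_image('wrist')
P=lambda x,y,z: atz(im,(220+x/6-.4,130+y/6-.4),z,st)
a=lambda d:np.degrees(np.arctan2(d[1],d[0]))
bar=P(316,512,109)-P(316,370,109); mk=P(317,583,71)-P(318,520,71)
c=P(318,310,80); print(a(bar),a(mk),a(P(317,552,71)-c),a(P(316,512,109)-c),c)
for t,z in [('tray_lug',106),('tray_far',78)]:
    pass
s=get_image('side'); t=get_image('top')
for thing,z in [('tray_lug',106),('tray_far',78),('tray',66),('stack',0),('nest',82),('sealer',0)]:
    r1=models.place_of('side',thing); r2=models.place_of('top',thing)
    if r1 and r2: print(thing,r1[0]['score'],r2[0]['score'],tri([ray(s,r1[0]['uv']),ray(t,r2[0]['uv'])]),atz(s,r1[0]['uv'],z),atz(t,r2[0]['uv'],z))
print(ctrl.read_state()['clock'])
```

```text
-84.64072993486113 -85.49324041685962 -85.1136482322816 -83.79637653881134 [507.472 -65.336  80.   ]
tray_lug 0.68 0.8 (array([457.189, 149.381, 112.324]), [np.float64(2.659169846690872), np.float64(2.6591698466909155)]) [459.024 139.57  106.   ] [459.871 151.31  106.   ]
tray_far 0.61 0.85 (array([644.444, 327.218,  67.188]), [np.float64(0.8772462901710185), np.float64(0.8772462901711604)]) [635.11  338.781  78.   ] [641.601 323.689  78.   ]
tray 0.86 0.88 (array([568.305, 248.406,  62.422]), [np.float64(4.2694643369967835), np.float64(4.26946433699681)]) [560.91 251.79  66.  ] [571.697 249.679  66.   ]
nest 0.71 0.62 (array([ 586.27 , -229.955,   90.96 ]), [np.float64(2.0268997771163875), np.float64(2.0268997771164186)]) [ 596.279 -247.442   82.   ] [ 585.672 -232.448   82.   ]
sealer 0.79 0.46 (array([362.09 , 258.782, 270.737]), [np.float64(15.952339099326586), np.float64(15.952339099326506)]) [ 588.513 -197.394    0.   ] [328.003 323.682   0.   ]
9.35
```

move_arm(
  moves=[
    [[-0.008, -0.046, 0, 0, 0, 0.15], [-0.016, -0.093, 0, 0, 0, 0.3], [-0.024, -0.14, 0, 0, 0, 0.45], [-0.032, -0.186, 0.01, 0, 0, 0.6], [-0.04, -0.233, 0.018, 0, 0, 0.75], [-0.04, -0.233, 0.018, 0, 0, 0.9], [-0.04, -0.233, 0.018, 0, 0, 0.9], [-0.04, -0.233, 0.018, 0, 0, 0.9]],
  ],
)

```text
clock: 10.35
eef_pos: [453.6, 150.1, 210.5]
tool_rot: [-3.141, -0.0, -0.802]
force: [-0.1, -0.3, -1.3]
width: 85.6
```

Run:
```python
from h import *
np.set_printoptions(precision=3,suppress=True)
st=ctrl.read_state();print(st['clock'],st['eef_pos'],st['tool_rot'],st['qpos'])
im=get_image('wrist'); cv2.imwrite('pics/w5.png',im['color'])
for t,z in [('tray_lug',106),('tray_far',78),('tray',66)]:print(t,[(round(x['score'],2),np.array(x['uv']),atz(im,x['uv'],z,st)) for x in models.place_of('wrist',t)[:2]])
```

```text
10.35 [453.609 150.053 210.466] [-3.141 -0.    -0.802] [-0.335  0.415 -0.059  2.007  0.037  0.72  -1.219]
tray_lug [(0.95, array([288.1, 204.4]), array([460.274, 146.152, 106.   ]))]
tray_far []
tray [(0.76, array([280.6,  16.7]), array([557.792, 249.086,  66.   ])), (0.52, array([ 90.9, 149.9]), array([368.961, 295.207,  66.   ]))]
```

View pics/w5.png

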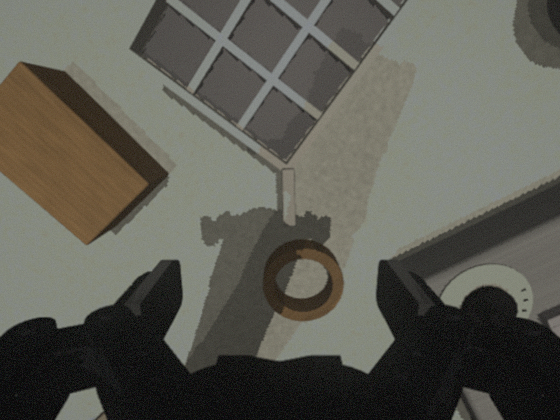

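Run:
```python
from h import *
np.set_printoptions(precision=3,suppress=True)
st=ctrl.read_state();print(st['eef_pos'],st['tool_rot'])
im=get_image('wrist')
cv2.imwrite('pics/w5c.png',cv2.resize(im['color'][150:235,250:330],(560,595),interpolation=0))
for p in [(288,170),(289.8,223)]: print(atz(im,p,106,st))
```

```text
[453.588 149.979 210.404] [-3.141 -0.    -0.804]
[479.589 165.225 106.   ]
[450.197 134.341 106.   ]
```

View pics/w5c.png

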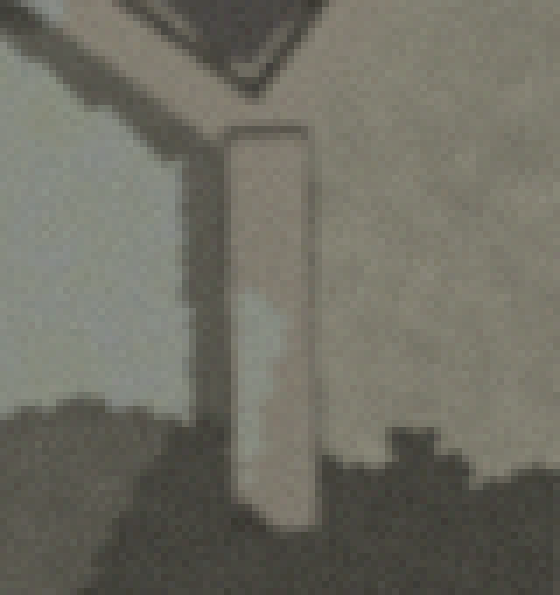

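Run:
```python
from h import *
np.set_printoptions(precision=4,suppress=True)
st=ctrl.read_state();print(goal(st,[460.5,145.4,75],-0.775),st['clock'])
```

```text
[ 0.0082 -0.0017  0.1354 -0.0002 -0.0001 -0.0285] 10.6
```

move_arm(
  moves=[
    [[0.008, -0.002, 0.03, 0, 0, -0.028], [0.008, -0.002, 0.07, 0, 0, -0.028], [0.008, -0.002, 0.1, 0, 0, -0.028], [0.008, -0.002, 0.125, 0, 0, -0.028], [0.008, -0.002, 0.135, 0, 0, -0.028], [0.008, -0.002, 0.135, 0, 0, -0.028], [0.008, -0.002, 0.135, 0, 0, -0.028]],
  ],
)

```text
clock: 11.48
eef_pos: [461.0, 146.4, 76.2]
tool_rot: [-3.14, -0.001, -0.775]
force: [-0.1, -0.3, 1.0]
width: 85.7
```

Run:
```python
from h import *
np.set_printoptions(precision=3,suppress=True)
st=ctrl.read_state();print(st['clock'],st['eef_pos'],st['tool_rot'],st['force'])
im=get_image('wrist'); cv2.imwrite('pics/w6.png',im['color'])
```

```text
11.475 [461.041 146.431  76.168] [-3.14  -0.001 -0.775] [-0.135 -0.265  0.979]
```

View pics/w6.png

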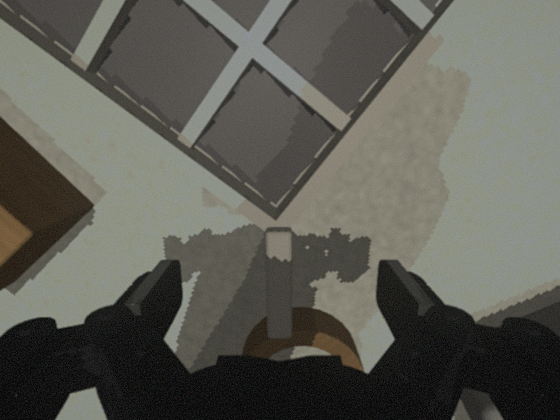

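move_arm(
  moves=[
    [[0, 0, 0, 0, 0, 0], [0, 0, 0, 0, 0, 0], [0, 0, 0, 0, 0, 0], [0, 0, 0, 0, 0, 0], [0, 0, 0, 0, 0, 0], [0, 0, 0, 0, 0, 0]],
  ],
  jaw=0,
)

```text
clock: 12.28
eef_pos: [460.4, 146.3, 75.5]
tool_rot: [-3.142, -0.0, -0.774]
force: [-0.3, 0.2, 3.5]
width: 9.0
```

Run:
```python
from h import *
np.set_printoptions(precision=3,suppress=True)
st=ctrl.read_state();print(st['clock'],st['eef_pos'],st['tool_rot'],st['force'],st['torque'],st['width'])
im=get_image('wrist'); cv2.imwrite('pics/w7.png',im['color'])
th=np.radians(1)
Rt=mat(st['tool_rot'])
for deg in [1,2,3,4,6,8,10,12,14]:
    t=np.radians(deg); y,z=266,1; print(deg,round(-t,4),round(y*np.cos(t)+z*np.sin(t)-y,1),round(-y*np.sin(t)+z*np.cos(t)-z,1))
```

```text
12.275 [460.37  146.275  75.478] [-3.142 -0.    -0.774] [-0.265  0.17   3.495] [-0.125  0.091  0.326] 8.950774074139483
1 -0.0175 -0.0 -4.6
2 -0.0349 -0.1 -9.3
3 -0.0524 -0.3 -13.9
4 -0.0698 -0.6 -18.6
6 -0.1047 -1.4 -27.8
8 -0.1396 -2.4 -37.0
10 -0.1745 -3.9 -46.2
12 -0.2094 -5.6 -55.3
14 -0.2443 -7.7 -64.4
```

View pics/w7.png

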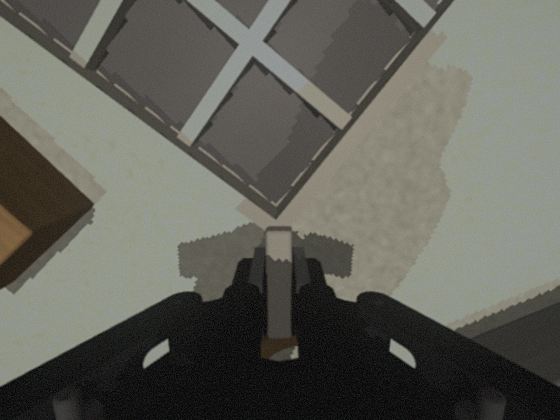

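move_arm(
  moves=[
    [[0, 0, -0.0046, -0.0175, 0, 0], [0, -0.0001, -0.0093, -0.0349, 0, 0], [0, -0.0003, -0.0139, -0.0524, 0, 0], [0, -0.0006, -0.0186, -0.0698, 0, 0], [0, -0.001, -0.0232, -0.0873, 0, 0], [0, -0.0014, -0.0278, -0.1047, 0, 0], [0, -0.0014, -0.0278, -0.1047, 0, 0]],
  ],
)

```text
clock: 13.2
eef_pos: [461.9, 147.6, 103.5]
tool_rot: [3.038, -0.001, -0.775]
force: [0.8, -0.0, -1.7]
width: 9.2
```

Run:
```python
from h import *
np.set_printoptions(precision=3,suppress=True)
st=ctrl.read_state();print(st['clock'],st['eef_pos'],st['tool_rot'],st['force'],st['torque'],st['width'])
im=get_image('wrist'); cv2.imwrite('pics/w8.png',im['color'])
s=get_image('side');cv2.imwrite('pics/s8.png',cv2.resize(s['color'][200:340,140:340],(800,560)))
```

```text
13.2 [461.925 147.595 103.507] [ 3.038 -0.001 -0.775] [ 0.809 -0.008 -1.652] [-0.035 -0.025 -0.003] 9.242651400904325
```

View pics/s8.png

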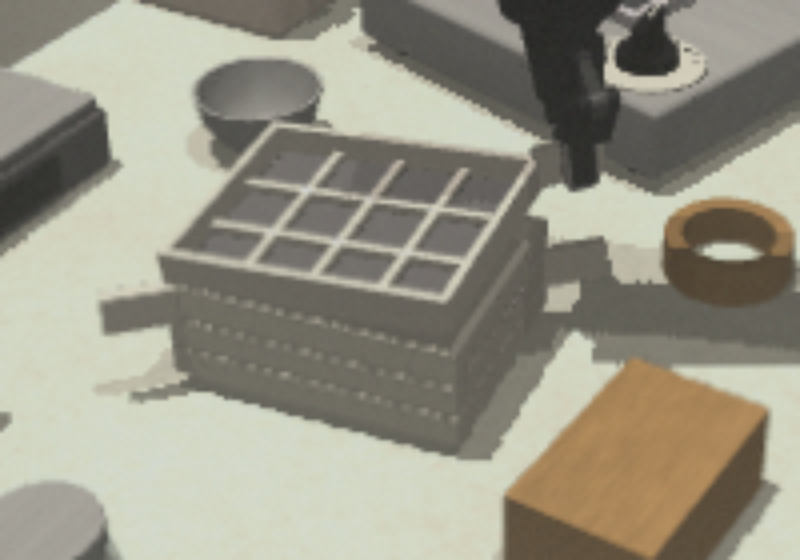

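View pics/w8.png

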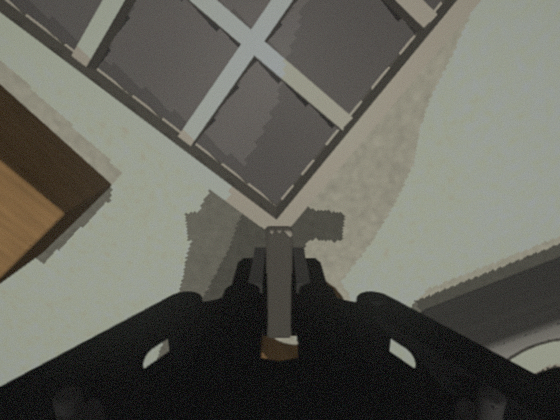

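move_arm(
  moves=[
    [[0, 0, -0.0046, -0.0175, 0, 0], [0, -0.0001, -0.0093, -0.0349, 0, 0], [0, -0.0003, -0.0139, -0.0524, 0, 0], [0, -0.0006, -0.0186, -0.0698, 0, 0], [0, -0.001, -0.0232, -0.0873, 0, 0], [0, -0.0014, -0.0278, -0.1047, 0, 0], [0, -0.0019, -0.0324, -0.1222, 0, 0], [0, -0.0024, -0.037, -0.1396, 0, 0], [0, -0.0032, -0.0416, -0.1571, 0, 0], [0, -0.0032, -0.0416, -0.1571, 0, 0]],
  ],
)

```text
clock: 14.55
eef_pos: [467.0, 153.2, 144.2]
tool_rot: [2.88, -0.0, -0.774]
force: [0.6, 0.7, -1.1]
width: 9.0
```

Run:
```python
from h import *
np.set_printoptions(precision=3,suppress=True)
st=ctrl.read_state();print(st['clock'],st['eef_pos'],st['tool_rot'],st['force'],st['torque'],st['width'])
im=get_image('wrist'); cv2.imwrite('pics/w9.png',im['color'])
s=get_image('side');cv2.imwrite('pics/s9.png',cv2.resize(s['color'][200:340,140:340],(800,560)))
Rt=mat(st['tool_rot']);print(Rt.T@[0,0,1])
```

```text
14.55 [466.967 153.2   144.242] [ 2.88  -0.    -0.774] [ 0.6    0.697 -1.146] [ 0.086 -0.13  -0.01 ] 8.95303516920642
[ 0.     0.258 -0.966]
```

View pics/s9.png

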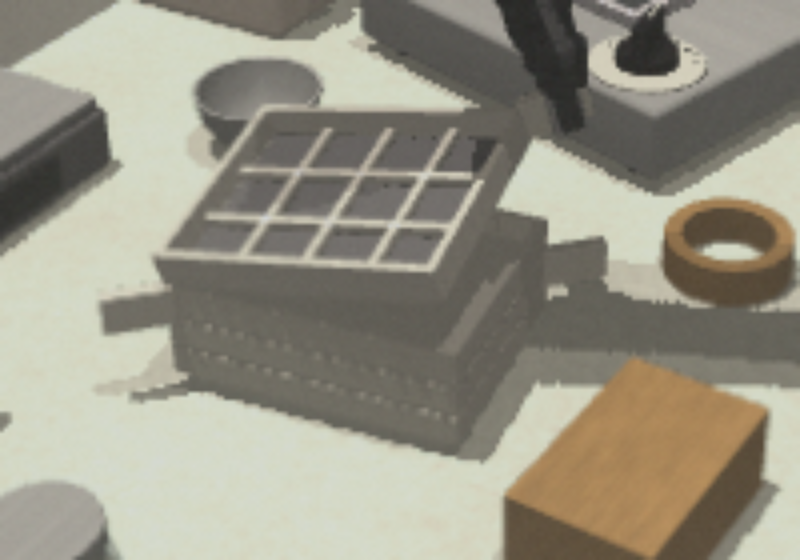

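View pics/w9.png

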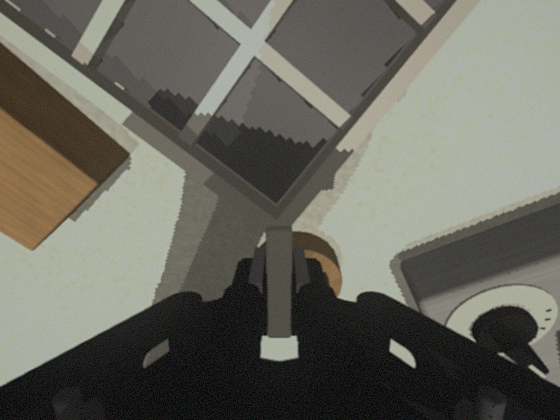

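move_arm(
  moves=[
    [[0, 0.0013, -0.0048, 0, 0, 0], [0, 0.0026, -0.0097, 0, 0, 0], [0, 0.0039, -0.0145, 0, 0, 0], [0, 0.0052, -0.0193, 0, 0, 0], [0, 0.0077, -0.029, 0, 0, 0], [0, 0.0103, -0.0386, 0.03, 0, 0], [0, 0.0129, -0.0483, 0.07, 0, 0], [0, 0.0155, -0.058, 0.11, 0, 0], [0, 0.0181, -0.0676, 0.15, 0, 0], [0, 0.0206, -0.0773, 0.19, 0, 0], [0, 0.0232, -0.0869, 0.23, 0, 0], [0, 0.0232, -0.0869, 0.262, 0, 0], [0, 0.0232, -0.0869, 0.262, 0, 0]],
  ],
)

```text
clock: 16.27
eef_pos: [466.2, 152.0, 234.6]
tool_rot: [-3.141, -0.0, -0.776]
force: [0.3, -0.2, -2.7]
width: 9.5
```

Run:
```python
from h import *
np.set_printoptions(precision=3,suppress=True)
st=ctrl.read_state();print(st['clock'],st['eef_pos'],st['tool_rot'],st['force'],st['torque'],st['width'],st['qpos'])
im=get_image('wrist'); cv2.imwrite('pics/w10.png',im['color'])
s=get_image('side');cv2.imwrite('pics/s10.png',s['color'])
for t in ['nest']:
    print([(x['score'],atz(s,x['uv'],82)) for x in models.place_of('side',t)])
t=get_image('top');cv2.imwrite('pics/t10.png',t['color'])
print([(x['score'],atz(t,x['uv'],82)) for x in models.place_of('top','nest')])
print([(x['score'],x['uv'],atz(t,x['uv'],0)) for x in models.place_of('top','sealer')])
```

```text
16.275 [466.171 152.004 234.59 ] [-3.141 -0.    -0.776] [ 0.276 -0.152 -2.74 ] [-0.201  0.225  0.01 ] 9.471846483711662 [-0.352  0.397 -0.028  1.948  0.015  0.796 -1.164]
[(0.67, array([ 595.835, -244.889,   82.   ]))]
[(0.98, array([ 594.126, -228.305,   82.   ]))]
[(0.79, [345.9, 199.2], array([ 584.756, -193.68 ,    0.   ]))]
```

View pics/s10.png

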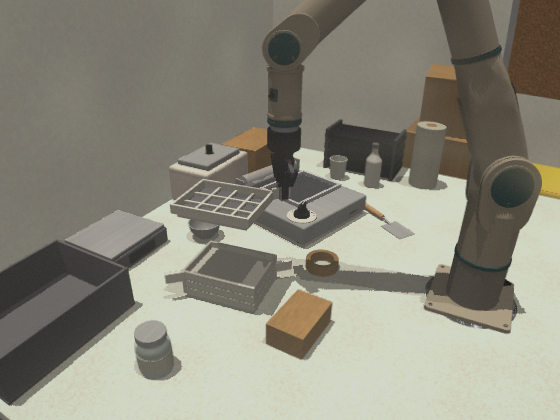

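View pics/t10.png

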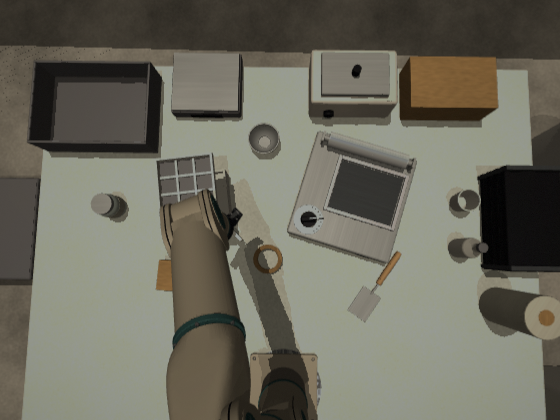

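Run:
```python
import cv2
a=cv2.imread('pics/t10.png')[120:270,280:430];b=cv2.imread('pics/s10.png')[140:240,220:370]
cv2.imwrite('pics/n10.png',cv2.resize(a,(600,600),interpolation=1));cv2.imwrite('pics/n10b.png',cv2.resize(b,(750,500),interpolation=1))
```

```text
(no output)
```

View pics/n10.png

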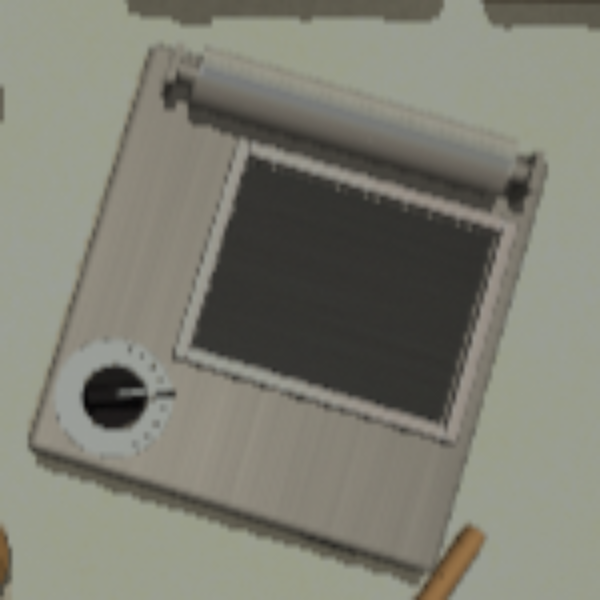

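move_arm(
  moves=[
    [[0.006, 0.0055, 0, 0, 0, 0], [0.018, 0.0165, 0, 0, 0, 0], [0.034, 0.031, 0, 0, 0, 0], [0.053, 0.0485, 0, 0, 0, 0], [0.074, 0.0675, 0, 0, 0, 0], [0.096, 0.088, 0, 0, 0, 0], [0.118, 0.108, 0, 0, 0, 0], [0.14, 0.128, 0, 0, 0, 0], [0.162, 0.148, 0, 0, 0, 0], [0.184, 0.168, 0, 0, 0, 0], [0.206, 0.188, 0, 0, 0, 0], [0.228, 0.2085, 0, 0, 0, 0], [0.25, 0.2285, 0, 0, 0, 0], [0.272, 0.2485, 0, 0, 0, 0], [0.294, 0.269, 0, 0, 0, 0], [0.315, 0.288, 0, 0, 0, 0], [0.334, 0.3055, 0, 0, 0, 0], [0.35, 0.32, 0, 0, 0, 0], [0.362, 0.331, 0, 0, 0, 0], [0.368, 0.337, 0, 0, 0, 0]],
  ],
)

```text
clock: 19.08
eef_pos: [493.4, -346.6, 233.9]
tool_rot: [-3.142, 0.0, -0.776]
force: [0.3, 0.5, -2.7]
width: 9.0
```

Run:
```python
from h import *
np.set_printoptions(precision=3,suppress=True)
st=ctrl.read_state();print(st['clock'],st['eef_pos'],st['tool_rot'],st['force'],st['torque'],st['width'],st['qpos'])
s=get_image('side');cv2.imwrite('pics/s11.png',s['color'])
t=get_image('top');cv2.imwrite('pics/t11.png',t['color'])
for th in ['tray','tray_far','tray_lug']:
  a=models.place_of('side',th);b=models.place_of('top',th)
  print(th,[(x['score'],x['uv']) for x in a[:2]],[(x['score'],x['uv']) for x in b[:2]])
  if a and b: print(tri([ray(s,a[0]['uv']),ray(t,b[0]['uv'])]))
print(atz(t,(366.8,192.6),82))
```

```text
19.075 [ 493.437 -346.607  233.917] [-3.142  0.    -0.776] [ 0.26   0.548 -2.674] [-0.175  0.189  0.012] 9.03124674591126 [ 0.545  0.556  0.034  1.652 -0.022  0.933 -0.189]
tray [(0.76, [304.9, 143.5])] [(0.58, [380.7, 185.8])]
(array([ 591.902, -250.652,  228.642]), [np.float64(0.9723312576422933), np.float64(0.972331257642081)])
tray_far [(0.79, [267.4, 145.4])] [(0.86, [349.3, 151.0])]
(array([ 684.386, -167.798,  230.983]), [np.float64(1.352796897089147), np.float64(1.352796897088843)])
tray_lug [(0.95, [345.1, 129.9]), (0.24, [299.3, 202.3])] [(0.95, [419.4, 223.2]), (0.64, [377.2, 283.0])]
(array([ 490.16 , -337.529,  267.712]), [np.float64(0.5049394973341728), np.float64(0.5049394973342755)])
[ 594.63 -244.24   82.  ]
```

View pics/s11.png

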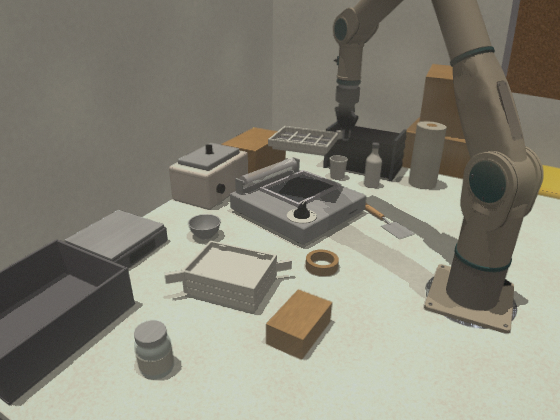

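View pics/t11.png

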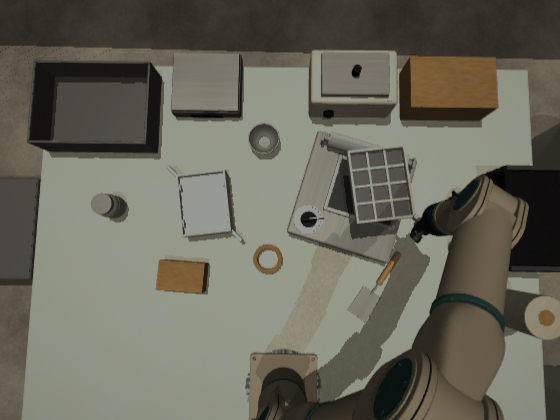

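move_arm(
  moves=[
    [[0, 0, 0.004, 0, 0, 0], [-0.001, -0.001, 0.012, 0, 0, 0], [-0.002, -0.002, 0.022, 0, 0, 0], [-0.002, -0.002, 0.033, 0, 0, 0], [-0.002, -0.002, 0.043, 0, 0, 0], [-0.002, -0.002, 0.049, 0, 0, 0], [-0.002, -0.002, 0.052, 0, 0, 0], [-0.002, -0.002, 0.052, 0, 0, 0], [-0.002, -0.002, 0.052, 0, 0, 0], [-0.002, -0.002, 0.052, 0, 0, 0]],
  ],
)

```text
clock: 20.72
eef_pos: [493.9, -342.8, 182.4]
tool_rot: [-3.141, -0.001, -0.775]
force: [-0.2, -0.0, -1.6]
width: 8.9
```

Run:
```python
from h import *
np.set_printoptions(precision=3,suppress=True)
st=ctrl.read_state();print(st['clock'],st['eef_pos'],st['tool_rot'],st['force'],st['torque'],st['width'])
s=get_image('side');cv2.imwrite('pics/s12.png',s['color'])
t=get_image('top')
for th in ['tray','tray_far','tray_lug','stack']:
  a=models.place_of('side',th);b=models.place_of('top',th)
  if a and b: print(th,a[0]['score'],b[0]['score'],tri([ray(s,a[0]['uv']),ray(t,b[0]['uv'])]))
cv2.imwrite('pics/d12.png',cv2.hconcat([cv2.resize(t['color'][195:245,285:335],(400,400),interpolation=2),cv2.resize(s['color'][190:235,275:330],(400,400),interpolation=2)]))
```

```text
20.725 [ 493.895 -342.845  182.39 ] [-3.141 -0.001 -0.775] [-0.199 -0.031 -1.562] [-0.248  0.198  0.014] 8.943059199223159
tray 0.63 0.75 (array([ 596.05 , -244.413,  168.174]), [np.float64(0.4583236063840999), np.float64(0.45832360638407504)])
tray_far 0.76 0.59 (array([ 679.011, -157.715,  177.917]), [np.float64(3.6224403719376705), np.float64(3.622440371937675)])
tray_lug 0.71 0.72 (array([460.571, -96.219, 300.418]), [np.float64(46.91677015620373), np.float64(46.91677015620367)])
stack 0.82 0.95 (array([563.852, 250.036,   6.995]), [np.float64(6.550372515102021), np.float64(6.550372515102255)])
```

View pics/s12.png

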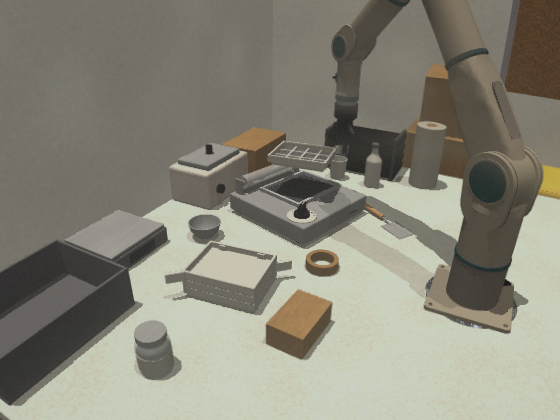

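View pics/d12.png

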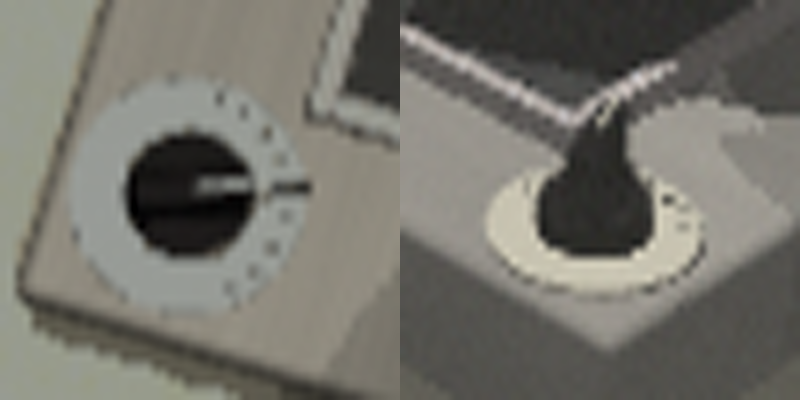

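```bash
python3 -c "
from cell import job; print(job.finish_job())"
```

```text
the job is handed in; nothing more can be done
None
```

I set the dial, peeled the top tray off by its lug, and handed in the job holding the tray over the middle of the nest, at about 21 s of the 51 s allowed.

- **Dial:** I turned it about 0.92 rad clockwise. From the wrist camera after release, the pointer stood within about 1° of the long index mark. The last top picture still shows it on the mark.
- **Peel:** I gripped the lug and tilted the tray about 15° around the opposite corner, which stayed on the rim. Then I lifted it clear and levelled it. I saw no shift of the stack in the pictures; I did not measure its position precisely.
- **Final hold:** The cameras put the tray's centre at about (596, -244) mm against the nest's middle at (595, -244). Its underside was about 86 to 90 mm above the nest frame.
- **Checks that disagreed:**
  - The far corner measured about 7 mm lower than a perfectly level tray would give. The two camera rays missed each other by several millimetres there, so the tray may droop by 1 to 2°.
  - The last lug detection was unusable, because the two cameras picked up different things. I relied on the finger opening (9 mm) and the picture to confirm the grip.

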